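Park the cork-stoppered tea tin at the top of the tin rack

ROBOT

A 6-joint arm with a two-finger parallel gripper is mounted at the origin on the work surface. World frame = base frame: x ahead of the robot, y to its left, z up, the work surface at z = 0. Lengths are in m, angles in rad, forces in N, time in s.
With the tool pointing down it reaches from about 0.375 to 0.825 m from the base axis. Payload 5.5 kg.
Tool frame: the origin (TCP) lies midway between the tips of the shut fingers; the grasp point (between the pads) lies 19 mm behind it (r.grip_point_offset is the distance from the TCP to the grasp point, in m); z points along the fingers, y is the line along which they close (so a half turn about z gives the same grasp; the last joint's range is limited). The gripper opens to 85 mm and grips with 20 to 120 N. Pads are 22 mm wide; open, the fingers measure 114 mm over their backs; the gripper's body (76 mm by 85 mm) begins 54 mm behind the grasp point. The pads swing forward as they close: fully open they stand 13 mm farther back than shut.
Start: joints at [1.349, 0.314, -0.047, 1.21, 0, 1.571], TCP at [0.132, 0.585, 0.192] pointing down, gripper open.
Joint ranges: [-2.67, 2.67], [-0.69, 1.73], [-1.03, 1.25], [-2.08, 2.16], [-1.42, 1.45], [-3.14, 3.14]. Speed limits (rad/s): [2.39, 2.39, 3.01, 3.14, 3.14, 3.14].

INTERFACE

Orientations are given as a unit quaternion [w, x, y, z].
In Python, from cell import r gives the robot as it stands.
- The arm moves only by the shell command python3 -m inch 'ROWS' [OPENING] [FORCE]. ROWS is a JSON object of lists of equal length, an entry for each row: "translation": the shift along the tool's x, y, z in mm, a list of three; "twist": the turn about the tool's z in rad. In form: {"translation": [[tx, ty, tz], ...], "twist": [twist, ...]}. A call has 1 to 5 rows; each row is the pose to reach, as a shift and turn from the pose commanded when the call began, along the tool's axes at that moment; what a row does not reach only later rows make up. A row lasts 1/12 s, in which the tool goes at most 41.7 mm and 7.16 degrees, less where a joint would pass 70% of its speed; a pose out of reach is approached as far as the arm can. A call with a gripper value outside its range is refused whole. OPENING is the finger opening in mm, from 0 to 85.4, set as the call begins (- or left out, the last holds). The fingers move at their own pace and stop on an object; FORCE is the grip in N (left out, the last holds). Time passes only in rows, so rows that repeat a pose let the fingers close. It gives the time, the measured TCP pose, the force, the opening and the grip force at its end, in the units of the state.
- r.get_state(): the state, without advancing time (a new reading comes with each control period).
- r.capture(name): name is "scene" or "top" or "wrist"; returns a dict with "image" (400x640x3 uint8, red, green, blue), "K" (3x3 intrinsics, pixels), "dist_coeffs" ([k1, k2, p1, p2, k3] as OpenCV has them; the pictures are not rectified), "rvec" (rotation vector, rad) and "tvec" (3), from world to camera coordinates, as OpenCV has them; the wrist camera has in their place "hand_eye" (4x4, takes a point from camera to tool coordinates, whose origin is the TCP and whose axes are the flange's). Camera axes: x right, y down, z forward; pixel columns grow to the right and rows downward; lengths in m; the calibration is good to about 2 mm. A picture is of the moment at which its call begins: read the wrist's pose just before it. There is no depth.
- r.finish_job(): hands the job in; it is judged then, once.
The state is a dict: "t": time; "joint_pos": joint angles; "qvel": joint speeds; "joint_torque": joint torques, N m; "position": TCP position; "ee_rot": TCP orientation; "ft_force": force on the tool from outside, world axes, zero at the start; "moment": the same for the moment, N m; "opening": finger opening in m; "finger_force": force on a finger pad.
Only numpy, scipy, OpenCV 4.12 (cv2) and the standard library are available. Lean on these libraries where they do the work, as an engineer would, in place of code of your own. Each camera call takes 0.05 s, during which the arm holds its last target. There are 200 camera calls.

TASK

On the sloped two-lane wooden rack, push the tea tin that has the cork stopper up its lane with your fingers until it drops into the seat at the top, against the end board, and stays there by itself. Push it steadily: do not flick it, pick it up or let it race back down the lane; leave the all-metal tin at the bottom of the other lane and everything else on the table where it is.

Things in the scene. Friction and masses are not known exactly. Their poses are not given: they have to be found in the camera images.
- ramp: Sloped two-lane floor of the fixed wooden rack. Origin on the lane floor at its bottom end, midway between the lanes, 32 mm above the table; x runs uphill along the floor (8 degrees), y across, z square to the floor. Lanes centred at y = +48 and -48 mm, 86 mm wide, between walls 10 mm thick and 26 mm high. At the bottom a lip (x -10 to 0 mm) stands 12 mm high.
- edge (a point): Point on the lane floor's top edge, midway between the lanes, at ramp x = 245 mm. Here each floor ends in a step 5 mm down into the seat. A 60 mm tin whose axis is past this edge drops into the seat by itself; before it, it rolls back down if let go.
- seat_mid (a point): Midway between the two seats, at ramp x = 270, z = 21 mm: the axis of a 60 mm tin fully home in either seat passes through it (on the lane floor the axis is at z = 30 mm). The seat floor tilts slightly down towards the end board, whose face is at ramp x = 300 mm and whose top is 42 mm above the line of the lane floor.
- rack: The rack's base, a wooden slab 330 x 200 x 12 mm fixed to the table. Origin: centre of its underside, on the table. x points horizontally uphill, y across the lanes, z up. The rack stands somewhere different each time, its uphill direction within 0.4 rad of the robot's left (+y).
- corked_tin: The tin to push: a smooth steel cylinder 60 mm in diameter, 56 mm long, with a cork stopper 48 mm across sticking out 24 mm at one end (80 mm overall, 0.14 to 0.3 kg). Lies across one of the lanes against the bottom lip, its axis 24 mm uphill of the lip's inner face; rolls freely. Origin on its axis, midway along the 80 mm; y along the axis to the cork; x and z turn as it rolls.
- metal_tin: The tin to leave alone: a loose all-steel tin, 60 mm in diameter and 80 mm long, lying the same way at the bottom of the other lane. Origin mid-axis, y along its axis.
- cup_a: White teacup, 68 mm across, 45 mm high, beside the rack. Bystander. Origin: centre of its underside.
- cup_b: Clay teacup, 72 mm across, 50 mm high, beside the rack. Bystander. Origin: centre of its underside.
- cork_jar: Glass jar with a cork lid, 70 mm across, 93 mm high, standing beside the rack. Bystander. Origin: centre of its underside.
- scoop: Wooden tea spoon, 150 mm long, lying beside the rack. Bystander. Origin: on its underside near mid-length; x along it.
- teapot: Small clay teapot with lid, spout and handle, 150 mm over spout and handle, 82 mm high, beyond the bottom end of the rack. Bystander. Origin: centre of its underside.
- tea_jar: Closed white jar with a steel cap, 60 mm across, 85 mm high, beyond the top end of the rack. Bystander. Origin: centre of its underside.
Not all that is in view belongs to the job. What is shaped like the corked_tin but red is not meant.

How it is judged:
At the end, for the whole second after the job is handed in: The cork-stoppered tin lies at rest in the top seat, within 8 mm of fully home along the lane, dropped at least 4 mm below the lane-floor height and square to the lane within 7 degrees; the all-metal tin is within 12 mm and the other things within 20 mm of where they began (x of corked_tin in the frame of ramp between 0.262 and 0.278 m and z of corked_tin in the frame of ramp between 0.014 and 0.026 m and angle between the y axis of corked_tin and the y axis of ramp, either way round below 0.12 rad and linear speed of corked_tin below 0.02 m/s and distance of metal_tin from where it was at the start of the episode below 0.012 m and distance of each of cup_a, cup_b, cork_jar, scoop, teapot, tea_jar from where it was at the start of the episode below 0.02 m); the robot touches nothing.
It fails at once if the cork-stoppered tin is lifted more than 12 mm off the lane floor (z of corked_tin in the frame of ramp above 0.042 m).
It fails at once if the cork-stoppered tin is flicked or runs away down the lane (faster than 0.5 m/s) (linear speed of corked_tin above 0.5 m/s).
It fails at once if the all-metal tin is moved more than 12 mm (distance of metal_tin from where it was at the start of the episode above 0.012 m).
It fails at once if a bystander is pushed, lifted or carried more than 20 mm (distance of any of cup_a, cup_b, cork_jar, scoop, teapot, tea_jar from where it was at the start of the episode above 0.02 m).
It also fails if it takes over 45 s, if anything falls off the work surface, if the arm or the gripper's body presses on something with over 40 N, if the wrist force passes 120 N, or if a joint passes its speed limit or range.

## Working session

There is one attempt and no reset: what is moved stays moved. The work goes in short steps, Python scripts to look and compute and a shell command to move; the robot and the scene stay as the last step left them, time stands still between calls to the robot, and variables do not carry over. Pictures are saved under pics/ and viewed, at most 10 in all, crops included, and the job is handed in when it is done.

```bash
ls; mkdir -p pics; python3 - <<'E'
from cell import r
import cv2,pickle
s=r.get_state();print(s)
d={}
for n in("scene","top"):
    d[n]=r.capture(n);cv2.imwrite(f"pics/{n}0.png",d[n]["image"][:,:,::-1]);print(n,d[n]["rvec"],d[n]["tvec"],d[n]["K"])
pickle.dump(d,open("c0.pkl","wb"))
E
```

```text
pics
{'t': 0.0, 'joint_pos': array([ 1.34899567e+00,  3.14228625e-01, -4.80724835e-02,  1.21017645e+00,
        4.75950391e-05,  1.57075859e+00]), 'qvel': array([-1.96581753e-03,  1.10906249e-03,  1.25656737e-03,  8.81399751e-05,
        1.89013744e-04,  6.03813172e-04]), 'joint_torque': array([ 5.89873162e-04, -5.39586461e+01,  3.39751911e+01,  1.90713984e-02,
       -5.40587598e-05, -1.85354686e-06]), 'position': array([0.13183574, 0.58468937, 0.19083594]), 'ee_rot': array([-1.16700782e-04,  1.10654374e-01,  9.93858593e-01, -8.32817247e-04]), 'ft_force': array([-0.15169418,  0.20789689, -0.45721994]), 'moment': array([ 0.0311913 , -0.00388442, -0.02841518]), 'finger_force': 0.0, 'opening': 0.08522804447837354}
scene [ 2.27972477  0.95660077 -0.34739908] [-0.39783485 -0.27819136  1.45311491] [[426.86847605   0.         317.89718197]
 [  0.         426.86847605 203.22281032]
 [  0.           0.           1.        ]]
top [ 2.12010298 -2.15241655  0.19680276] [-0.03960779  0.6151717   0.8970368 ] [[406.93409189   0.         309.31892696]
 [  0.         406.93409189 197.61488764]
 [  0.           0.           1.        ]]
```

View pics/top0.png

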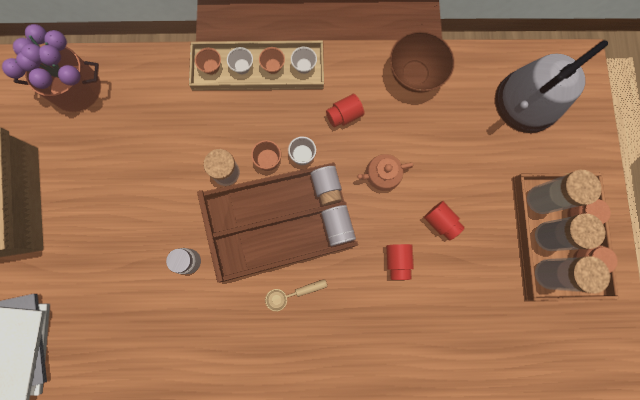

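View pics/scene0.png

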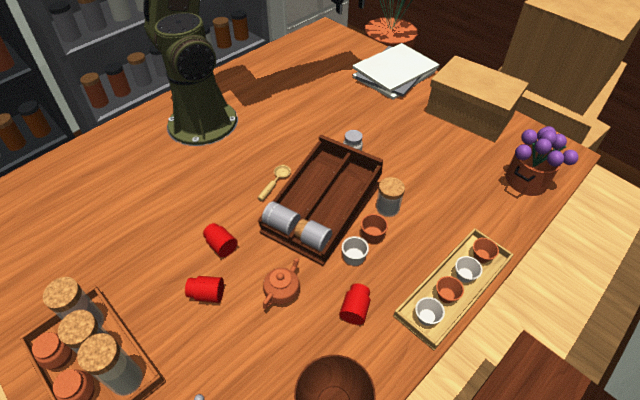

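```bash
cat > h.py <<'E'
import numpy as np,cv2,pickle
def ray(c,uv):
    p=cv2.undistortPoints(np.array([[uv]],float),c["K"],c["dist_coeffs"])[0,0]
    R=cv2.Rodrigues(c["rvec"])[0];o=-R.T@np.ravel(c["tvec"]);return o,R.T@np.r_[p,1]
def onz(c,uv,z):
    o,d=ray(c,uv);return o+d*(z-o[2])/d[2]
def proj(c,P): return cv2.projectPoints(np.array(P,float).reshape(-1,3),c["rvec"],c["tvec"],c["K"],c["dist_coeffs"])[0][:,0]
E
python3 - <<'E'
from h import *
d=pickle.load(open("c0.pkl","rb"));c=d["top"]
print(proj(c,[[0,0,0],[.132,.585,.19],[.4,0,0]]),proj(d["scene"],[[0,0,0],[.132,.585,.19]]))
for n,uv,z in[("teapot",(386,172),.04),("white",(302,151),.03),("clay",(267,155),.03),("jar",(219,163),.09),("teajar",(180,261),.085),("cork",(331,197),.065),("steel",(326,181),.065),("metal",(339,225),.065)]:print(n,onz(c,uv,z).round(3))
im=c["image"][150:300,180:380,::-1];cv2.imwrite("pics/top1.png",cv2.resize(im,None,fx=4,fy=4,interpolation=cv2.INTER_CUBIC))
E
```

```text
[[291.46099362 474.97684783]
 [-36.03351044 452.3044719 ]
 [289.94837972 290.74394235]] [[202.22530249 122.33769582]
 [349.03156239  25.20352352]]
teapot [ 0.677 -0.234  0.04 ]
white [ 0.734 -0.033  0.03 ]
clay [0.725 0.052 0.03 ]
jar [0.691 0.156 0.09 ]
teajar [0.472 0.237 0.085]
cork [ 0.613 -0.099  0.065]
steel [ 0.651 -0.088  0.065]
metal [ 0.548 -0.115  0.065]
```

View pics/top1.png

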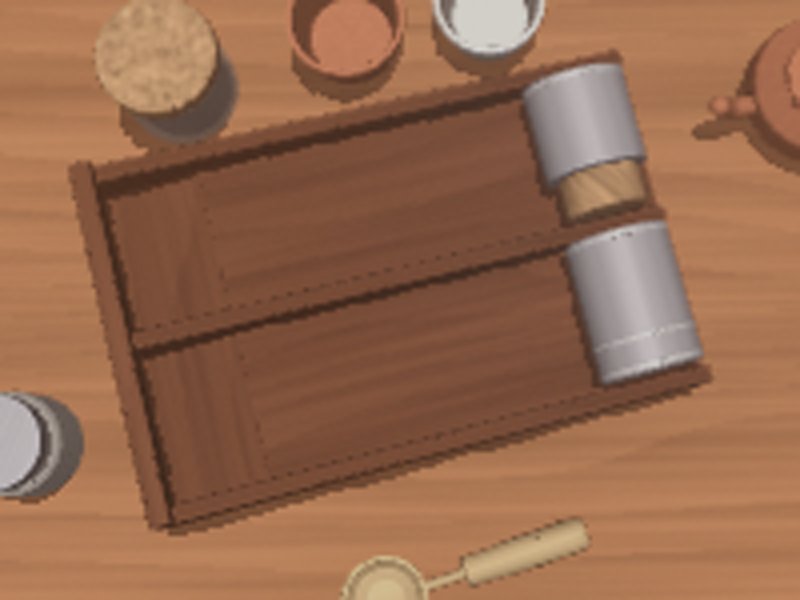

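```bash
cat >> h.py <<'E'
def ramp(q):
    a=np.deg2rad(8);x,y,w=q
    ux=np.array([np.cos(w)*np.cos(a),np.sin(w)*np.cos(a),np.sin(a)]);uy=np.array([-np.sin(w),np.cos(w),0])
    return np.c_[ux,uy,np.cross(ux,uy)],np.array([x,y,.032])
def toW(q,P):
    R,t=ramp(q);return np.array(P).reshape(-1,3)@R.T+t
E
python3 - <<'E'
from h import *
from scipy.optimize import least_squares
d=pickle.load(open("c0.pkl","rb"));c=d["top"]
px=np.array([(92,163),(172,522),(620,52),(710,368),(663,212),(197,187),(222,292)])/4+[180,150]-.4
M=np.array([(300,-101,42),(300,101,42),(-10,-101,26),(-10,101,26),(-10,0,26),(245,-91,0),(245,-5,0)])/1e3
f=least_squares(lambda q:(proj(c,toW(q,M))-px).ravel(),[.6,-.1,1.7]);q=f.x
print(q,f.fun.reshape(-1,2).round(1));np.save("q.npy",q)
R,t=ramp(q)
def onplane(uv,z):
    o,dd=ray(c,uv);n=R[:,2];k=((t+n*z-o)@n)/(dd@n);return (R.T@(o+dd*k-t)*1000).round(1)
for n,u,z in[("tin top-ish far corner",(525,88),.035),("corner cork side",(553,182),.035),("cork end",(606,213),.045),("outer left of far face, low",(617,68),.05),("metal",(600,380),.03)]:
    print(n,onplane(np.array(u)/4+[180,150]-.4,z))
print("tin",toW(q,[[.024,-.048,.03],[.27,-.048,.021],[-.03,-.048,.03]]))
# fingers: tool x/y axes
from cell import r
from scipy.spatial.transform import Rotation as Ro
s=r.get_state();w=s["ee_rot"];T=Ro.from_quat(np.r_[w[1:],w[0]]).as_matrix();print(T.round(3));print("up dir in tool",T.T@R[:,0], "angle x",np.arctan2(T[1,0],T[0,0]),q[2])
cs=d["scene"];print(proj(cs,toW(q,M)).round(0))
E
```

```text
[ 0.59971722 -0.11981748  1.81998425] [[-1.2 -1.2]
 [-0.2  0.1]
 [-0.9 -1.5]
 [ 0.6  2.2]
 [ 0.2 -0.9]
 [-0.5 -4.3]
 [ 1.9  5.3]]
tin top-ish far corner [ 52.2 -86.4  35. ]
corner cork side [ 51.2 -29.   35. ]
cork end [28.6 -2.9 45. ]
outer left of far face, low [  0.2 -82.3  50. ]
metal [54.7 86.4 30. ]
tin [[ 0.64140312 -0.08899374  0.0650482 ]
 [ 0.58101683  0.14830182  0.09037237]
 [ 0.65459083 -0.14081655  0.05753285]]
[[-0.975  0.22  -0.   ]
 [ 0.22   0.975 -0.002]
 [-0.    -0.002 -1.   ]]
up dir in tool [ 0.44938639  0.8822119  -0.14054905] angle x 2.919750956251249 1.819984247978572
[[382. 163.]
 [319. 137.]
 [325. 255.]
 [258. 221.]
 [290. 237.]
 [369. 184.]
 [342. 173.]]
```

```bash
python3 - <<'E'
from h import *
from scipy.optimize import least_squares
d=pickle.load(open("c0.pkl","rb"));c=d["top"];s=d["scene"]
px=np.array([(92,163),(172,522),(620,52),(710,368),(663,212)])/4+[180,150]-.4
M=np.array([(300,-101,42),(300,101,42),(-10,-101,26),(-10,101,26),(-10,0,26)])/1e3
q=least_squares(lambda q:(proj(c,toW(q,M))-px).ravel(),[.6,-.1,1.7]).x
print(q);np.save("q.npy",q);R,t=ramp(q)
p=least_squares(lambda P:np.r_[(proj(c,P)-[358,177]).ravel(),(proj(s,P)-[296,265]).ravel()],[.67,-.16,.05])
print("spout",p.x,p.fun,R.T@(p.x-t))
hx=R[:,0]*[1,1,0];hx/=np.linalg.norm(hx)
for a in [(-.028,-.060,.1),(-.025,-.06,.027)]:print(toW(q,a))
A=d["scene"]["image"][200:320,220:380,::-1];cv2.imwrite("pics/sc1.png",cv2.resize(A,None,fx=5,fy=5,interpolation=cv2.INTER_CUBIC))
E
```

```text
[ 0.59941391 -0.12041432  1.82169636]
spout [ 0.66487762 -0.16833764  0.03661586] [ 0.63081307  0.45849668  0.79092669 -0.09227282] [-0.06142351 -0.05151579  0.01329373]
[[ 0.66787468 -0.14585865  0.12712996]]
[[ 0.6646147  -0.13313933  0.05525791]]
```

View pics/sc1.png

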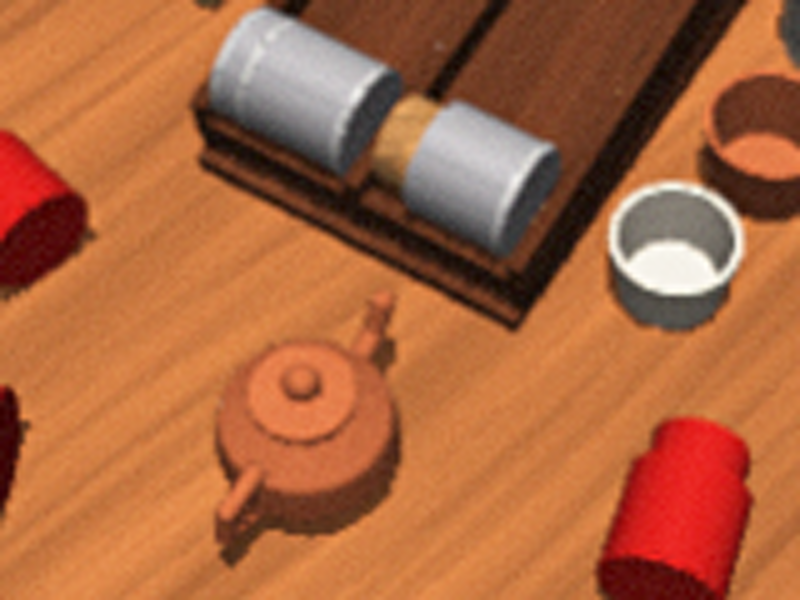

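```bash
cat > need.py <<'E'
import sys;from h import *
from cell import r
from scipy.spatial.transform import Rotation as Ro
q=np.load("q.npy");R,t=ramp(q)
def need(P):
    s=r.get_state();w=s["ee_rot"];T=Ro.from_quat(np.r_[w[1:],w[0]]).as_matrix()
    h=np.arctan2(T[1,0],T[0,0])
    print("need mm",(T.T@(toW(q,P)[0]-s["position"])*1000).round(0),"twist",round(h-q[2],3),"ramp",(R.T@(s["position"]-t)*1000).round(1),"uphill in tool",(T.T@R[:,0]).round(3),"F",s["ft_force"].round(1),"t",round(s["t"],2),"tip axis",T[:,2].round(3))
if __name__=="__main__": need(np.array(sys.argv[1:4],float)/1000)
E
python3 -m inch '{"translation": [[-38,-17,0],[-76,-33,0],[-113,-50,0],[-150,-70,0],[-150,-70,0]], "twist": [0.12,0.24,0.36,0.48,0.6]}' 28
python3 need.py -28 -60 150
```

```text
t: 0.52
position: [0.2674, 0.4792, 0.1913]
ee_rot: [0.002, 0.405, 0.914, -0.001]
ft_force: [0.6, 1.1, 0.4]
opening: 0.0282
finger_force: 0.0
need mm [-738. -127.   17.] twist 0.486 ramp [679.  172.7  65.5] uphill in tool [ 0.875  0.462 -0.143] F [0.6 1.1 0.4] t 0.52 tip axis [ 0.002 -0.003 -1.   ]
```

```bash

python3 -m inch '{"translation": [[-40,-7,0],[-80,-14,0],[-120,-21,0],[-160,-28,0],[-200,-34,0]], "twist": [0.12,0.24,0.36,0.48,0.48]}'
python3 need.py -28 -60 150
python3 -m inch '{"translation": [[-38,8,0],[-76,16,0],[-114,24,0],[-152,32,0],[-190,40,0]], "twist": [0,0,0,0,0]}'
python3 need.py -28 -60 150
```

```text
t: 0.93
position: [0.3745, 0.3125, 0.1914]
ee_rot: [-0.0, 0.608, 0.794, -0.0]
ft_force: [1.8, 0.7, -0.1]
opening: 0.028
finger_force: 0.0
need mm [-526.  163.   15.] twist 0.013 ramp [492.7 110.4  91.7] uphill in tool [ 0.99   0.013 -0.139] F [ 1.8  0.7 -0.1] t 0.93 tip axis [-0. -0. -1.]
t: 1.35
position: [0.4635, 0.1399, 0.1915]
ee_rot: [-0.0, 0.606, 0.796, -0.0]
ft_force: [0.5, 1.8, 0.3]
opening: 0.0279
finger_force: 0.0
need mm [-337.  121.   15.] twist 0.018 ramp [305.3  67.  118.2] uphill in tool [ 0.99   0.018 -0.139] F [0.5 1.8 0.3] t 1.35 tip axis [-0. -0. -1.]
```

```bash

python3 -m inch '{"translation": [[-40,14,0],[-80,28,0],[-120,43,0],[-160,57,0],[-200,72,0]], "twist": [0.018,0.018,0.018,0.018,0.018]}' >/dev/null
python3 -m inch '{"translation": [[-35,12,0],[-70,25,0],[-105,37,0],[-136,48,0],[-136,48,0]], "twist": [0,0,0,0,0]}'
python3 need.py -28 -60 27
python3 - <<'E'
from cell import r
import cv2,pickle
s=r.get_state();c=r.capture("wrist");pickle.dump((s,c),open("w0.pkl","wb"));cv2.imwrite("pics/w0.png",c["image"][:,:,::-1]);print(c["hand_eye"])
E
```

```text
t: 2.18
position: [0.6655, -0.1536, 0.1897]
ee_rot: [0.0, 0.615, 0.789, -0.001]
ft_force: [-0.6, 0.9, -0.5]
opening: 0.0283
finger_force: 0.0
need mm [ 17.   4. 135.] twist -0.005 ramp [-26.1 -55.8 163. ] uphill in tool [ 0.99  -0.005 -0.141] F [-0.6  0.9 -0.5] t 2.18 tip axis [-0.    -0.002 -1.   ]
[[ 1.17250647e-03 -9.44806264e-01 -3.27627455e-01  8.49905728e-02]
 [ 9.99999109e-01  8.98939576e-04  9.86430402e-04 -5.08615959e-04]
 [-6.37468336e-04 -3.27628320e-01  9.44806476e-01 -1.82858336e-01]
 [ 0.00000000e+00  0.00000000e+00  0.00000000e+00  1.00000000e+00]]
```

View pics/w0.png

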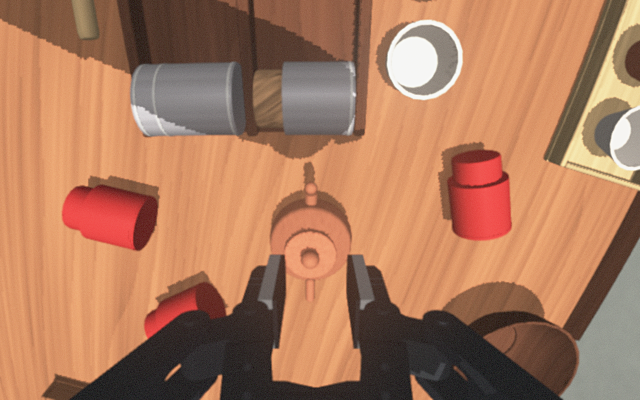

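```bash
python3 - <<'E'
from h import *
from scipy.spatial.transform import Rotation as Ro
s,c=pickle.load(open("w0.pkl","rb"));q=np.load("q.npy");R,t=ramp(q)
w=s["ee_rot"];T=np.eye(4);T[:3,:3]=Ro.from_quat(np.r_[w[1:],w[0]]).as_matrix();T[:3,3]=s["position"]
C=T@c["hand_eye"]
def d(uv):
    p=cv2.undistortPoints(np.array([[uv]],float),c["K"],c["dist_coeffs"])[0,0];v=np.r_[p,1];return C[:3,:3]@(v/np.linalg.norm(v))
def hit(v,z):
    n=R[:,2];o=C[:3,3];k=((t+n*z-o)@n)/(v@n);return R.T@(o+v*k-t)*1000
print("axis",hit(d((319,61.5))+d((319,134.5)),.03))
print("metal axis",hit(d((190,63))+d((190,135)),.03))
for u in[(283,100),(355,100)]:print("end",hit(d(u),.052))
for u in[(365,10),(372,10)]:print("wall",hit(d(u),.026))
E
```

```text
axis [ 23.67459631 -58.47682323  30.        ]
metal axis [24.20600258 51.68146006 30.        ]
end [ 27.23046611 -30.03995594  52.        ]
end [ 27.05864169 -86.54228462  52.        ]
wall [ 92.14767938 -94.40068554  26.        ]
wall [ 92.19970786 -99.88275987  26.        ]
```

```bash

python3 -m inch '{"translation": [[12,3,30],[18,3,60],[18,3,90],[18,3,115],[18,3,134]], "twist": [0,0,0,0,0]}'
python3 -m inch '{"translation": [[0,0,0],[0,0,0]], "twist": [0,0]}'>/dev/null
python3 need.py -15 -59 28
```

```text
t: 2.65
position: [0.6597, -0.1282, 0.055]
ee_rot: [-0.002, 0.612, 0.79, -0.001]
ft_force: [0.8, 0.2, -0.3]
opening: 0.028
finger_force: 0.0
need mm [ 5.  2. -1.] twist 0.001 ramp [-19.6 -56.9  27.8] uphill in tool [ 0.99   0.001 -0.138] F [ 0.3 -0.9 -0.2] t 2.82 tip axis [-0.003  0.001 -1.   ]
```

```bash

python3 -m inch '{"translation": [[3,1,-0.4],[7,2,-1],[12,2,-1.7],[18,2,-2.5],[25,2,-3.5]], "twist": [0,0,0,0,0]}'
python3 need.py 190 -59 28
python3 -m inch '{"translation": [[7,0,-1],[14,0,-2],[21,0,-3],[28,0,-4],[35,0,-5]], "twist": [0,0,0,0,0]}'
python3 need.py 190 -59 28
python3 - <<'E'
from cell import r
import cv2
A=r.capture("scene")["image"][100:300,200:420,::-1];cv2.imwrite("pics/s2.png",cv2.resize(A,None,fx=2.5,fy=2.5))
E
```

```text
t: 3.23
position: [0.6582, -0.1048, 0.0622]
ee_rot: [0.001, 0.613, 0.79, 0.0]
ft_force: [0.0, 0.1, -0.5]
opening: 0.0278
finger_force: 0.0
need mm [184.  -2. -24.] twist -0.0 ramp [  4.8 -60.8  29.8] uphill in tool [ 0.99  0.   -0.14] F [ 0.   0.1 -0.5] t 3.23 tip axis [ 0.001 -0.    -1.   ]
t: 3.65
position: [0.6489, -0.0706, 0.0663]
ee_rot: [-0.0, 0.613, 0.79, 0.0]
ft_force: [0.3, 0.7, -0.2]
opening: 0.0278
finger_force: 0.0
need mm [148.  -1. -20.] twist 0.0 ramp [ 40.4 -60.3  29. ] uphill in tool [ 0.99   0.    -0.139] F [ 0.3  0.7 -0.2] t 3.65 tip axis [-0.  0. -1.]
```

View pics/s2.png

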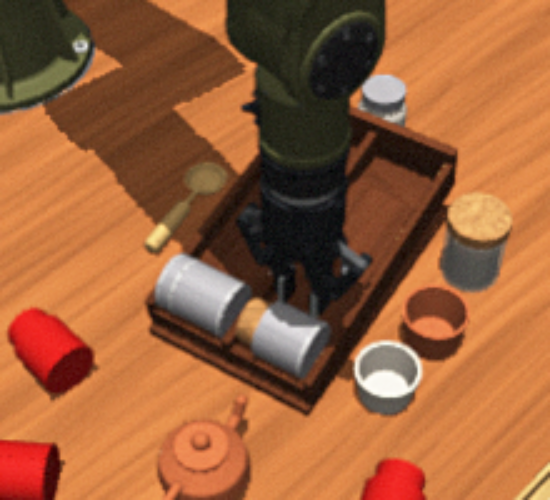

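```bash
python3 - <<'E'
from h import *
from cell import r
s=r.get_state();print(s["position"],s["joint_pos"],s["t"])
c=r.capture("scene");p0=proj(c,[s["position"],s["position"]+[0,0,.06]]);print(p0)
q=np.load("q.npy");print(proj(c,toW(q,[[.024,-.06,.03],[.024,-.06,.06]])))
A=c["image"][:,:,::-1].copy()
for p in p0: cv2.circle(A,tuple(int(v) for v in p),1,(0,255,0),-1)
A=cv2.resize(A[180:280,260:380],None,fx=6,fy=6,interpolation=cv2.INTER_CUBIC)
w0,cw=pickle.load(open("w0.pkl","rb"))
W=r.capture("wrist")["image"][:,:,::-1]
cv2.imwrite("pics/s3.png",np.vstack([cv2.resize(A,(480,400))[:300],cv2.resize(W,(480,300))]))
E
```

```text
[ 0.64861916 -0.06931874  0.066495  ] [-1.06985157e-01  4.80959354e-01 -9.39248892e-02  9.96175686e-01
  9.12031206e-04  1.21164825e+00] 3.7
[[320.8995802  231.06746735]
 [321.07849448 216.24279143]]
[[317.13921781 236.23886966]
 [316.25679135 230.29584841]]
```

View pics/s3.png

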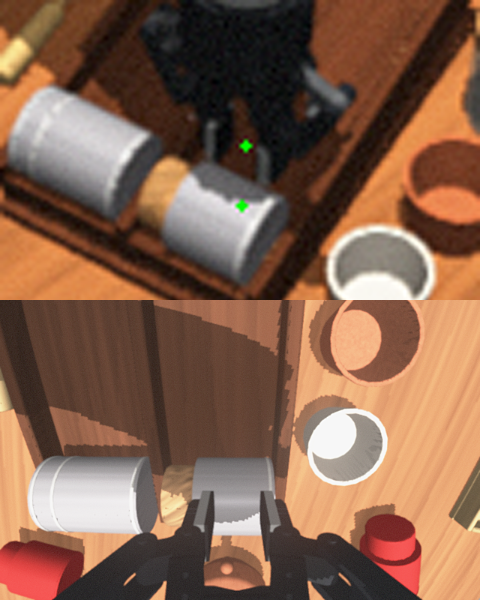

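```bash
python3 - <<'E'
from h import *
s,c=pickle.load(open("w0.pkl","rb"));H=np.linalg.inv(c["hand_eye"])
f=c["K"][0,0];print(f)
for z in(0,-.01,-.02,-.03,-.04,-.05):
  for y in(-.0142,.0142):
    P=(H@[0.011,y,z,1])[:3];print(z,y,cv2.projectPoints(P.reshape(1,3),np.zeros(3),np.zeros(3),c["K"],c["dist_coeffs"])[0].ravel().round(1),P[2].round(3))
E
```

```text
352.9071813106959
0 -0.0142 [290.9 216.9] 0.197
0 0.0142 [341.7 217. ] 0.197
-0.01 -0.0142 [289.6 224. ] 0.188
-0.01 0.0142 [343. 224.] 0.188
-0.02 -0.0142 [288.3 231.8] 0.178
-0.02 0.0142 [344.5 231.8] 0.178
-0.03 -0.0142 [286.8 240.4] 0.169
-0.03 0.0142 [346.1 240.5] 0.169
-0.04 -0.0142 [285.1 250.1] 0.159
-0.04 0.0142 [347.9 250.2] 0.159
-0.05 -0.0142 [283.2 261. ] 0.15
-0.05 0.0142 [349.9 261. ] 0.15
```

```bash

python3 -m inch '{"translation": [[-18,0,0],[-36,0,0],[-54,0,2],[-72,0,4],[-76,0,10]], "twist": [0,0,0,0,0]}'
python3 -m inch '{"translation": [[0,0,3],[0,0,6],[0,0,10],[0,0,10],[0,0,10]], "twist": [0,0,0,0,0]}'
python3 need.py -25 -59 15
python3 - <<'E'
from h import *
from cell import r
s=r.get_state();c=r.capture("scene");print(proj(c,[s["position"],s["position"]+[0,0,.04]]))
A=cv2.resize(c["image"][180:280,250:370,::-1],None,fx=4,fy=4,interpolation=cv2.INTER_CUBIC)
t=r.capture("top");print(proj(t,[s["position"],s["position"]+[0,0,.04]]))
B=cv2.resize(t["image"][150:250,270:390,::-1],None,fx=4,fy=4,interpolation=cv2.INTER_CUBIC)
W=r.capture("wrist")["image"][:,:,::-1]
cv2.imwrite("pics/s4.png",np.vstack([A[:320],cv2.resize(W[60:360],(480,250))]))
E
```

```text
t: 4.22
position: [0.6693, -0.1487, 0.0566]
ee_rot: [0.001, 0.614, 0.789, -0.0]
ft_force: [0.2, -0.5, -0.4]
opening: 0.0277
finger_force: 0.0
t: 4.63
position: [0.6675, -0.1442, 0.0458]
ee_rot: [-0.0, 0.613, 0.79, -0.0]
ft_force: [-0.6, 0.3, 0.7]
opening: 0.0281
finger_force: 0.0
need mm [13. -1.  2.] twist 0.001 ramp [-37.6 -60.   19.2] uphill in tool [ 0.99   0.001 -0.139] F [-0.6  0.3  0.7] t 4.63 tip axis [-0.001  0.    -1.   ]
[[304.60560119 257.68401883]
 [304.22894483 248.52123473]]
[[348.95461825 175.67020749]
 [350.8081902  171.73042822]]
```

View pics/s4.png

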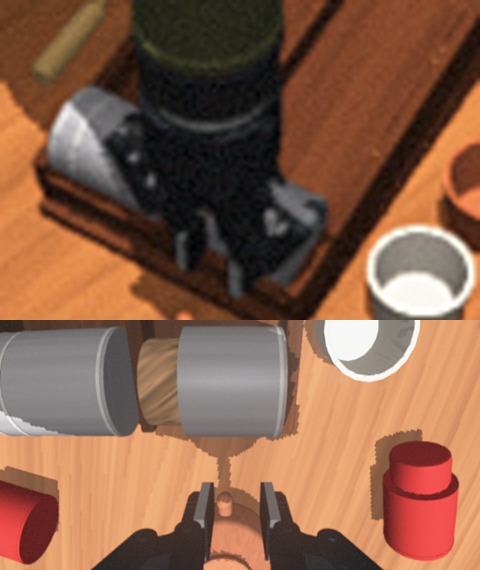

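```bash

python3 -m inch '{"translation": [[0,0,5],[0,0,10],[0,0,15],[3,0,15],[8,0,15]], "twist": [0,0,0,0,0]}'
python3 -m inch '{"translation": [[3,0,-0.4],[7,0,-1],[12,0,-1.7],[17,0,-2.4],[22,0,-3.1]], "twist": [0,0,0,0,0]}'
python3 -m inch '{"translation": [[5,0,-0.7],[10,0,-1.4],[15,0,-2.1],[20,0,-2.8],[25,0,-3.5]], "twist": [0,0,0,0,0]}'
python3 need.py 150 -59 -4
python3 - <<'E'
from h import *
from cell import r
s=r.get_state();c=r.capture("scene")
A=cv2.resize(c["image"][160:270,250:370,::-1],None,fx=4,fy=4,interpolation=cv2.INTER_CUBIC)
W=r.capture("wrist")["image"][:,:,::-1]
cv2.imwrite("pics/s5.png",np.vstack([A[:340],cv2.resize(W[:360],(480,250))]))
E
```

```text
t: 5.2
position: [0.6653, -0.1373, 0.0304]
ee_rot: [-0.001, 0.613, 0.79, -0.0]
ft_force: [0.1, -0.1, 0.0]
opening: 0.0278
finger_force: 0.0
t: 5.62
position: [0.662, -0.1189, 0.0366]
ee_rot: [0.003, 0.613, 0.79, -0.002]
ft_force: [-2.6, -12.8, 15.2]
opening: 0.0281
finger_force: 8.6
t: 6.03
position: [0.6585, -0.1023, 0.0464]
ee_rot: [0.01, 0.615, 0.789, -0.005]
ft_force: [-11.3, -28.2, 46.2]
opening: 0.0281
finger_force: 24.9
need mm [146.  -3.  -6.] twist -0.005 ramp [  4.8 -61.7  13.9] uphill in tool [ 0.987 -0.004 -0.161] F [-11.3 -28.2  46.2] t 6.03 tip axis [ 0.01  -0.021 -1.   ]
```

View pics/s5.png

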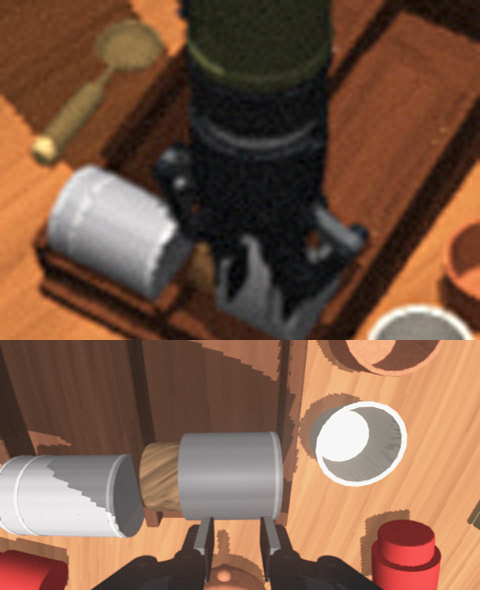

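```bash

python3 - <<'E'
from h import *
from cell import r
from scipy.spatial.transform import Rotation as Ro
s=r.get_state();c=r.capture("wrist");q=np.load("q.npy");R,t=ramp(q)
w=s["ee_rot"];T=np.eye(4);T[:3,:3]=Ro.from_quat(np.r_[w[1:],w[0]]).as_matrix();T[:3,3]=s["position"]
C=T@c["hand_eye"]
def d(uv):
    p=cv2.undistortPoints(np.array([[uv]],float),c["K"],c["dist_coeffs"])[0,0];v=np.r_[p,1];return C[:3,:3]@(v/np.linalg.norm(v))
def hit(v,z):
    n=R[:,2];o=C[:3,3];k=((t+n*z-o)@n)/(v@n);return R.T@(o+v*k-t)*1000
a=hit(d((309,134))+d((309,258)),.03);print("axis",a)
aw=toW(q,a/1000)[0];print("axis in tool",(T[:3,:3].T@(aw-s["position"])*1000).round(1),s["ft_force"],s["finger_force"])
H=np.linalg.inv(C)
for z in(-.02,-.03,-.035,-.04,-.045):
    print(z,[cv2.projectPoints((np.linalg.inv(c["hand_eye"])@[x,-.0142,z,1])[:3].reshape(1,3),np.zeros(3),np.zeros(3),c["K"],c["dist_coeffs"])[0].ravel().round(0) for x in(-.011,0,.011)])
E
python3 -m inch '{"translation": [[-4,0,0],[-8,0,0],[-13,0,0],[-18,0,0],[-24,0,0]], "twist": [0,0,0,0,0]}'
python3 -m inch '{"translation": [[-5,0,0],[-10,0,0],[-15,0,0],[-15,0,0],[-15,0,0]], "twist": [0,0,0,0,0]}'
python3 need.py 150 -59 -4
```

```text
axis [ 39.36875705 -58.6598684   30.        ]
axis in tool [ 30.3  -3.6 -20.9] [ -9.87979972 -21.78785214  40.73828999] 21.30806028842926
-0.02 [array([289., 270.]), array([289., 251.]), array([288., 232.])]
-0.03 [array([288., 280.]), array([287., 261.]), array([287., 240.])]
-0.035 [array([287., 286.]), array([287., 266.]), array([286., 245.])]
-0.04 [array([286., 291.]), array([286., 271.]), array([285., 250.])]
-0.045 [array([286., 298.]), array([285., 277.]), array([284., 255.])]
t: 6.6
position: [0.6615, -0.1156, 0.0397]
ee_rot: [0.002, 0.613, 0.79, 0.001]
ft_force: [-0.5, 0.7, -0.1]
opening: 0.028
finger_force: 0.0
t: 7.02
position: [0.6637, -0.1294, 0.0373]
ee_rot: [-0.0, 0.613, 0.79, -0.0]
ft_force: [-1.2, 0.6, 0.3]
opening: 0.0278
finger_force: 0.0
need mm [174.  -1. -12.] twist -0.0 ramp [-23.7 -60.    8.7] uphill in tool [ 0.99  -0.    -0.139] F [-1.2  0.6  0.3] t 7.02 tip axis [-0.001  0.    -1.   ]
```

```bash

python3 - <<'E'
from h import *
s,c=pickle.load(open("w0.pkl","rb"));H=np.linalg.inv(c["hand_eye"])
def P(x,y,z): return cv2.projectPoints((H@[x,y,z,1])[:3].reshape(1,3),np.zeros(3),np.zeros(3),c["K"],c["dist_coeffs"])[0].ravel().round(0)
for z in(-.044,-.06,-.07,-.08,-.09,-.1): print(z,P(.011,-.0142,z),P(.011,-.0287,z),P(.038,0,z),P(.0425,0,z))
g=cv2.cvtColor(c["image"],cv2.COLOR_RGB2HSV)
print(c["image"][330:400:5,320].tolist()); print([c["image"][y,x].tolist() for y in(245,250,255,260,300) for x in(265,272,278,284)])
E
```

```text
-0.044 [284. 254.] [252. 254.] [317. 196.] [317. 186.]
-0.06 [281. 273.] [245. 273.] [317. 210.] [317. 199.]
-0.07 [279. 287.] [240. 287.] [317. 221.] [317. 208.]
-0.08 [276. 303.] [234. 303.] [317. 233.] [317. 220.]
-0.09 [273. 322.] [228. 322.] [317. 247.] [317. 233.]
-0.1 [269. 344.] [220. 343.] [317. 264.] [317. 249.]
[[224, 151, 106], [228, 158, 109], [225, 154, 107], [226, 156, 111], [236, 169, 119], [232, 161, 115], [230, 163, 114], [229, 160, 113], [223, 154, 105], [221, 149, 105], [222, 150, 101], [216, 140, 96], [47, 42, 38], [44, 33, 35]]
[[222, 151, 105], [212, 129, 97], [216, 134, 101], [197, 121, 93], [224, 153, 108], [211, 132, 100], [214, 131, 97], [212, 131, 98], [229, 159, 111], [116, 98, 93], [120, 99, 94], [145, 88, 68], [233, 163, 112], [111, 97, 94], [111, 98, 94], [103, 68, 54], [141, 133, 131], [92, 82, 78], [69, 47, 39], [96, 64, 47]]
```

```bash

python3 -m inch '{"translation": [[-12,0,0],[-12,0,7],[-12,0,14],[-12,0,21],[-12,0,21]], "twist": [0,0,0,0,0]}'
python3 -m inch '{"translation": [[3,0,0],[7,0,0],[11,0,-0.3],[16,0,-1],[21,0,-1.7]], "twist": [0,0,0,0,0]}'
python3 need.py 205 -59 -17
python3 -m inch '{"translation": [[5,0,-0.7],[10,0,-1.4],[15,0,-2.1],[20,0,-2.8],[25,0,-3.5]], "twist": [0,0,0,0,0]}'
python3 need.py 205 -59 -17
cat > tin.py <<'E'
from h import *
from cell import r
from scipy.spatial.transform import Rotation as Ro
# steel tin silhouette rows in the wrist view at given column via grey mask
s=r.get_state();c=r.capture("wrist");q=np.load("q.npy");R,t=ramp(q)
w=s["ee_rot"];T=np.eye(4);T[:3,:3]=Ro.from_quat(np.r_[w[1:],w[0]]).as_matrix();T[:3,3]=s["position"];C=T@c["hand_eye"]
hsv=cv2.cvtColor(c["image"],cv2.COLOR_RGB2HSV);m=((hsv[...,1]<60)&(hsv[...,2]>60)).astype(np.uint8)
m=cv2.morphologyEx(m,cv2.MORPH_OPEN,np.ones((9,9)))
n,l,st,ce=cv2.connectedComponentsWithStats(m)
def d(uv):
    p=cv2.undistortPoints(np.array([[uv]],float),c["K"],c["dist_coeffs"])[0,0];v=np.r_[p,1];return C[:3,:3]@(v/np.linalg.norm(v))
def hit(v,z):
    nn=R[:,2];o=C[:3,3];k=((t+nn*z-o)@nn)/(v@nn);return (R.T@(o+v*k-t)*1000).round(1)
for i in range(1,n):
    x,y,ww,h,a=st[i]
    if a<1500: continue
    e=[]
    for f in(.2,.5,.8):
        col=int(x+f*ww);rows=np.where(l[:,col]==i)[0]
        if len(rows): e.append(hit(d((col,rows[0]))+d((col,rows[-1])),.03))
    print(st[i],e)
E
python3 tin.py
```

```text
t: 7.43
position: [0.6651, -0.1407, 0.0143]
ee_rot: [-0.002, 0.613, 0.79, -0.001]
ft_force: [-1.1, -0.6, -0.7]
opening: 0.0281
finger_force: 0.0
t: 7.85
position: [0.6621, -0.1206, 0.0192]
ee_rot: [0.001, 0.613, 0.79, -0.0]
ft_force: [-0.0, -0.8, 1.1]
opening: 0.0281
finger_force: 0.8
need mm [221.  -2. -25.] twist 0.0 ramp [-17.4 -60.7 -10.5] uphill in tool [ 0.99  0.   -0.14] F [-0.  -0.8  1.1] t 7.85 tip axis [ 0.001 -0.001 -1.   ]
t: 8.27
position: [0.6554, -0.0961, 0.0222]
ee_rot: [0.0, 0.613, 0.79, -0.0]
ft_force: [0.4, -1.0, 0.3]
opening: 0.028
finger_force: 0.7
need mm [196.  -1. -22.] twist 0.0 ramp [  8.1 -60.3 -11.1] uphill in tool [ 0.99   0.    -0.139] F [ 0.4 -1.   0.3] t 8.27 tip axis [ 0. -0. -1.]
[  426   104   147   135 15609] [array([  65.4, -115.2,   30. ]), array([  64.2, -133.8,   30. ]), array([  67.5, -151.8,   30. ])]
[  222   115   176   195 26983] [array([ 55.2, -36. ,  30. ]), array([ 55.4, -57.6,  30. ]), array([ 47.3, -79.2,  30. ])]
[    0   188   180   137 22624] [array([23.7, 72.7, 30. ]), array([23.4, 44.8, 30. ]), array([23.2, 18.5, 30. ])]
```

```bash

for i in 1; do python3 -m inch '{"translation": [[7,0,-1],[14,0,-2],[21,0,-2.9],[28,0,-3.9],[35,0,-4.9]], "twist": [0,0,0,0,0]}'|tail -3; done
python3 -m inch '{"translation": [[7,0,-1],[14,0,-2],[21,0,-2.9],[28,0,-3.9],[35,0,-4.9]], "twist": [0,0,0,0,0]}'|tail -3
python3 -m inch '{"translation": [[7,0,-1],[14,0,-2],[21,0,-2.9],[28,0,-3.9],[35,0,-4.9]], "twist": [0,0,0,0,0]}'|tail -3
python3 need.py 205 -59 -15
python3 tin.py
```

```text
ft_force: [0.7, -1.0, -0.0]
opening: 0.028
finger_force: 0.7
ft_force: [0.2, -1.4, 0.6]
opening: 0.0276
finger_force: 0.8
ft_force: [0.6, -1.5, 0.3]
opening: 0.0279
finger_force: 0.8
need mm [90. -1. -9.] twist 0.0 ramp [114.4 -60.3 -11.2] uphill in tool [ 0.99   0.    -0.139] F [ 0.6 -1.5  0.3] t 9.57 tip axis [ 0. -0. -1.]
[ 438    0   82   50 2959] [array([ 225.9, -105.8,   30. ]), array([ 224.3, -114.7,   30. ]), array([ 222. , -123.6,   30. ])]
[  222   116   176   195 27529] [array([161.3, -36. ,  30. ]), array([161.7, -57.6,  30. ]), array([152.5, -79.3,  30. ])]
[ 405  262  112   88 6366] [array([ 102.8, -114.2,   30. ]), array([ 107.1, -130.3,   30. ]), array([  90.3, -151.3,   30. ])]
[  45  341   86   59 2927] [array([36.9, 94.3, 30. ]), array([52. , 71.6, 30. ]), array([61. , 53.3, 30. ])]
```

```bash

python3 -m inch '{"translation": [[7,0,-1],[14,0,-2],[21,0,-2.9],[28,0,-3.9],[35,0,-4.9]], "twist": [0,0,0,0,0]}'|tail -3
python3 -m inch '{"translation": [[7,0,-1],[14,0,-2],[21,0,-2.9],[28,0,-3.9],[35,0,-4.9]], "twist": [0,0,0,0,0]}'|tail -3
python3 need.py 205 -59 -11
python3 -m inch '{"translation": [[4,0,-0.6],[8,0,-1.1],[12,0,-1.7],[16,0,-2.2],[20,0,-2.8]], "twist": [0,0,0,0,0]}'|tail -3
python3 need.py 205 -59 -11; python3 tin.py
```

```text
ft_force: [-1.0, -1.5, 0.6]
opening: 0.0279
finger_force: 0.8
ft_force: [0.6, -1.1, 1.2]
opening: 0.0278
finger_force: 0.8
need mm [20. -1. -3.] twist 0.0 ramp [185.1 -60.2 -11.3] uphill in tool [ 0.99   0.    -0.139] F [ 0.6 -1.1  1.2] t 10.45 tip axis [-0. -0. -1.]
ft_force: [-0.1, -0.4, -0.1]
opening: 0.028
finger_force: 0.0
need mm [-0. -1. -0.] twist -0.0 ramp [205.2 -60.2 -11.4] uphill in tool [ 0.99  -0.    -0.138] F [-0.1 -0.4 -0.1] t 10.87 tip axis [-0.     0.001 -1.   ]
[ 419   99   75   89 3451] [array([ 270.1, -105.3,   30. ]), array([ 278. , -112.5,   30. ]), array([ 285.2, -120.1,   30. ])]
[  222   113   174   197 26817] [array([253.6, -35.7,  30. ]), array([253.4, -57.1,  30. ]), array([243.8, -78.7,  30. ])]
```

```bash

python3 -m inch '{"translation": [[2,0,-0.3],[4,0,-0.6],[6,0,-0.8],[6,0,-0.8],[6,0,-0.8]], "twist": [0,0,0,0,0]}'|tail -3
python3 tin.py
python3 -m inch '{"translation": [[-6,0,0],[-20,0,0],[-30,0,-15],[-30,0,-45],[-30,0,-80]], "twist": [0,0,0,0,0]}'|tail -3
python3 -m inch '{"translation": [[0,0,-20],[0,0,-20],[0,0,-20],[0,0,-20],[0,0,-20]], "twist": [0,0,0,0,0]}'|tail -3
python3 tin.py
python3 - <<'E'
from cell import r
import cv2,numpy as np
A=r.capture("scene")["image"][100:300,200:440,::-1];B=r.capture("wrist")["image"][:,:,::-1]
cv2.imwrite("pics/f.png",np.vstack([cv2.resize(A,(360,300)),cv2.resize(B,(360,225))]))
E
```

```text
ft_force: [-1.1, 0.4, -0.4]
opening: 0.028
finger_force: 0.0
[  223    90   172   144 23553] [array([271.2, -37. ,  30. ]), array([271. , -57.2,  30. ]), array([270.7, -77.1,  30. ])]
[ 418  112   79   86 3502] [array([ 272.6, -105.4,   30. ]), array([ 281.2, -113.4,   30. ]), array([ 286.8, -121.7,   30. ])]
ft_force: [0.6, -0.5, -0.3]
opening: 0.0278
finger_force: 0.0
ft_force: [-0.1, -0.4, -1.0]
opening: 0.0281
finger_force: 0.0
[ 264   30  100   97 9295] [array([270.9, -38.7,  30. ]), array([270.9, -57.6,  30. ]), array([270.3, -76.5,  30. ])]
[ 353  255   93   77 4280] [array([  88.8, -106.5,   30. ]), array([  92.5, -130.5,   30. ]), array([  86.6, -155.9,   30. ])]
[ 568  317   72   83 4347] [array([  21.5, -328.5,   30. ]), array([  -6.5, -367.4,   30. ]), array([ -17.3, -399.5,   30. ])]
```

View pics/f.png

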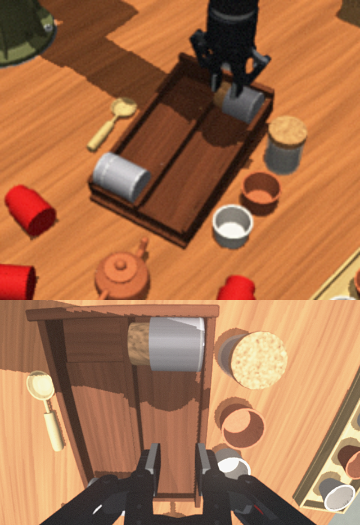

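The corked tin lies square in the top seat (wrist part of the picture, about (168,343)) against the end board at ramp x of about 271 mm. The metal tin is still at the lip (scene part, about (122,178)), the bystanders look undisturbed, and the gripper is clear.

```bash
python3 -c "
from cell import r
print(r.finish_job())"
```

```text
the job is handed in; nothing more can be done
None
```

The corked tin was pushed up into the top seat and measured at about 271 mm along the ramp, square to the lane, and the job is handed in (the call returned no verdict). The fingertips turned out to sit about 44 mm behind the reported TCP, so my first pass went over the tin without touching it, and the second pressed on its upper side (about 46 N upward at the wrist) before I lowered the fingers and pushed it up with about 1 N.

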